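Stow the bench dog flush in the clamping beam

TASK

Find the narrow rectangular bench dog standing among the other wooden pieces in the plywood tray and plug it, foot down, into the rectangular hole of the clamping beam. It fits stiffly and stops part-way, so then press it down until its top is flush with the beam. Do not knock over or push about the other pieces or the things on the bench.

Things in the scene. Friction and masses are not known exactly. Their poses are not given: they have to be found in the camera images.
- dog: The rectangular bench dog: an upright plain wooden block 36 (its x) by 24 (its y) by 72 mm tall, a steel spring strip let into each broad side, the lowest 4 mm (the foot) stepped in by 1.5 mm all round. About 60 g. It starts standing upright, at any yaw. Origin: centre of its underside; z up. Either way round fits.
- dog_top (a point): Centre of the bench dog's top face, 72 mm above its origin.
- beam: The clamping beam: a fixed thick pale wooden block 250 (x) by 130 (y) by 90 mm high, with three holes in its top along its long centre line: one rectangular hole (see slot) and two round holes 22 mm across which are not used, 35 and 90 mm from the centre towards -x. Origin: centre of its underside on the bench; z up.
- slot (a point): Centre of the mouth of the rectangular hole, in the beam's top (90 mm up), 45 mm from the beam's centre towards +x; axes as the beam. The hole is 37.6 (x) by 25.6 (y) mm, chamfered 2 mm at the mouth. A stiff friction pad inside stops the dog with its top 20 to 26 mm proud; 7 to 10 N then pushes dog and pad down to a hard stop, top flush. It stays where pressed.
- tray: Fixed open plywood tray 240 by 240 mm, 32 mm high, walls and floor 6 mm thick, in which four wooden pieces stand about 100 mm apart in a square, in any order. Origin: centre of its underside on the bench; z up.
- round_dog: A round wooden dog, 34 mm in diameter, 72 mm tall, standing in the tray; leave it. Origin: centre of its underside.
- square_dog: A square wooden dog 40 by 40 by 72 mm tall, standing in the tray, too thick for the hole; leave it. Origin: centre of its underside.
- caul: A low clamping caul 60 by 40 by 26 mm high, wood with a cork face on top, lying in the tray; leave it. Origin: centre of its underside.
- glue: A closed glue jar 60 mm in diameter, 100 mm tall, standing on the bench beside the work; leave it. Origin: centre of its underside.
- plane: A small hand plane 50 by 150 mm, about 55 mm high, on the bench beside the work; leave it. Origin: centre of its sole.
There are look-alikes about, which are no part of the job. Leave any green or turquoise look-alike of the dog alone.

How it is judged:
On the way:
1. the rectangular dog stands in the rectangular hole, upright, its top less than 40 mm above the beam (horizontal distance between dog_top and slot below 0.004 m and angle between dog's own z axis and vertical below 0.08 rad and angle between the x axis of dog and the x axis of beam, either way round below 0.1 rad and z of dog_top in the frame of slot below 0.04 m), for 0.1 s.
At the end, for the whole second after the job is handed in: The rectangular dog is in the rectangular hole of the beam, foot down and upright (tilt under 0.08 rad, square to the hole within 0.1 rad, centred within 4 mm), its top flush with the beam's top (at most 3 mm above, 4 mm below), at rest (horizontal distance between dog_top and slot below 0.004 m and angle between dog's own z axis and vertical below 0.08 rad and angle between the x axis of dog and the x axis of beam, either way round below 0.1 rad and z of dog_top in the frame of slot between -0.004 and 0.003 m and linear speed of dog below 0.01 m/s); the robot touches nothing.
It fails at once if another piece in the tray or a thing on the bench is moved more than 30 mm or tipped over (distance of any of round_dog, square_dog, caul, glue, plane from where it was at the start of the episode above 0.03 m or angle between any of round_dog, square_dog, caul, glue, plane's own z axis and vertical above 0.5 rad).
It also fails if it takes over 56 s, if anything falls off the work surface, if the arm or the gripper's body presses on something with over 40 N, if the wrist force passes 120 N, or if a joint passes its speed limit or range.

ROBOT

A 7-joint arm with a two-finger parallel gripper is mounted at the origin on the work surface. World frame = base frame: x ahead of the robot, y to its left, z up, the work surface at z = 0. Lengths are in m, angles in rad, forces in N, time in s.
With the tool pointing down it reaches from about 0.425 to 0.95 m from the base axis. Payload 4.7 kg.
Tool frame: the origin (TCP) lies between the finger pads; the fingertips stand 19 mm ahead of it and the grasp point (between the pads) is the TCP (bot.tip_extent is the z of the fingertips in the tool frame, in m); z points along the fingers, y is the line along which they close (so a half turn about z gives the same grasp; the last joint's range is limited). The gripper opens to 85 mm and grips with 20 to 120 N. Pads are 22 mm wide; open, the fingers measure 114 mm over their backs; the gripper's body (76 mm by 85 mm) begins 54 mm behind the grasp point. The pads swing forward as they close: fully open they stand 13 mm farther back than shut.
Start: joints at [-1.206, 0.469, -0.049, 1.532, 0.024, 1.141, -0.082], TCP at [0.259, 0.623, 0.25] pointing down, gripper open.
Joint ranges: [-2.59, 2.59], [-0.33, 1.99], [-1.39, 1.29], [0.1, 2.45], [-1.04, 4.18], [0.21, 1.99], [-2.66, 2.66]. Speed limits (rad/s): [2.57, 2.57, 3.14, 3.14, 3.14, 3.14, 3.14].

INTERFACE

Orientations are given as a unit quaternion [x, y, z, w].
In Python, from bench import bot, imaging, spotter gives the robot as it stands.
- The arm moves only by the shell command python3 -m pendant 'ROWS' [FORCE]. ROWS is JSON, a list of rows, each a list of 7 numbers: the turn, a rotation vector about the tool's x, y, z each as a share of pi/2 rad, from -1 to 1, then the shift along the tool's x, y, z each as a share of 50 cm, from -1 to 1, then the opening, from -1 (shut) to 1 (fully open). In form: [[rx, ry, rz, x, y, z, fingers], ...]. A call has 1 to 8 rows; each row shifts and turns the commanded pose from where the row before left it, along the tool's axes as they then stand; what a row does not reach is not made up. A row lasts 1/12 s, in which the tool goes at most 41.7 mm and 7.16 degrees, less where a joint would pass 70% of its speed; a pose out of reach is approached as far as the arm can. A call with a number of a shift or a turn outside -1 to 1 is refused whole. A call with a gripper value outside its range is refused whole. The fingers move at their own pace and stop on an object; FORCE is the grip in N (left out, the last holds). Time passes only in rows, so rows that do not move let the fingers close. It gives the time, the measured TCP pose, the force, the opening and the grip force at its end, in the units of the state.
- bot.get_state(): the state, without advancing time (a new reading comes with each control period).
- imaging.snapshot(name): name is "scene" or "side" or "wrist"; returns a dict with "pixels" (420x560x3 uint8, red, green, blue), "fov_y" (degrees; the focal length in pixels is half the picture's height over the tangent of half this angle, whatever the lens; pixels are square), "cx", "cy" (the principal point, pixels), "extrinsics" (4x4, takes a point from world to camera coordinates). Camera axes: x right, y down, z forward; pixel columns grow to the right and rows downward; lengths in m; the calibration is good to about 2 mm. A picture is of the moment at which its call begins. There is no depth.
- bot.close_job(): hands the job in; it is judged then, once.
Trained networks look in a picture, given as the dict that the camera call returned (one of the last four; its "shot" number tells which), for a name from the list of things; names that differ only in an ending like _2 or _b are one class to them, and where a whole thing is asked for, a point or a joint stands for the part that bears it (a point fixed in the world has none). Each returns a list of dicts, best first, with "confidence" (0 to 1); they miss things now and then, are a little off and sometimes report something else, mostly with a low value. They report only what shows in the picture. A call takes as long as a camera call. They do not tell look-alikes from the thing itself.
- spotter.find_in(picture, query): "rect" ([centre column, centre row, width, height] in pixels, round what is visible of it).
- spotter.masks_of(picture, query): "mask" (420x560 bool, what is visible of it) and "rect" ([centre column, centre row, width, height] in pixels, round what is visible of it).
The state is a dict: "t": time; "joint_positions": joint angles; "qvel": joint speeds; "joint_efforts": joint torques, N m; "ee_pos": TCP position; "tool_rot": TCP orientation; "wrist_force": force on the tool from outside, world axes, zero at the start; "ft_torque": the same for the moment, N m; "finger_gap": finger opening in m; "grip_force": force on a finger pad.
Only numpy, scipy, OpenCV 4.12 (cv2) and the standard library are available. Lean on these libraries where they do the work, as an engineer would, in place of code of your own. Each camera call takes 0.05 s, during which the arm holds its last target. There are 200 camera calls.

## Working session

There is one attempt and no reset: what is moved stays moved. The work goes in short steps, Python scripts to look and compute and a shell command to move; the robot and the scene stay as the last step left them, time stands still between calls to the robot, and variables do not carry over. Pictures are saved under pics/ and viewed, at most 10 in all, crops included, and the job is handed in when it is done.

```bash
mkdir -p pics; ls
cat > h.py <<'E'
import numpy as np,cv2
from bench import bot,imaging,spotter
from scipy.spatial.transform import Rotation as R
def K(p):
    f=210/np.tan(np.radians(p["fov_y"])/2); return f,p["cx"],p["cy"]
def ray(p,u,v):
    f,cx,cy=K(p);E=np.array(p["extrinsics"]);d=np.array([(u-cx)/f,(v-cy)/f,1]);return -E[:3,:3].T@E[:3,3],E[:3,:3].T@d
def onz(p,u,v,z):
    c,d=ray(p,u,v);return c+d*(z-c[2])/d[2]
def proj(p,X):
    f,cx,cy=K(p);E=np.array(p["extrinsics"]);q=E[:3,:3]@np.asarray(X)+E[:3,3];return np.array([f*q[0]/q[2]+cx,f*q[1]/q[2]+cy])
def tri(obs):
    A=np.zeros((3,3));b=np.zeros(3)
    for p,u,v in obs:
        c,d=ray(p,u,v);d=d/np.linalg.norm(d);M=np.eye(3)-np.outer(d,d);A+=M;b+=M@c
    return np.linalg.solve(A,b)
def save(p,n): cv2.imwrite("pics/"+n+".png",p["pixels"][:,:,::-1])
E
python3 - <<'E'
from h import *
P={n:imaging.snapshot(n) for n in("scene","side","wrist")}
cv2.imwrite("pics/a.png",cv2.resize(np.vstack([np.hstack([P["scene"]["pixels"],P["side"]["pixels"]]),np.hstack([P["wrist"]["pixels"]]*2)]),(800,600))[:,:,::-1])
for n,p in P.items():
    print(n,ray(p,280,210)[0].round(3))
    for q in("dog","beam","tray","square_dog","round_dog","caul","glue","plane"):
        print(q,[(np.round(r["rect"]).astype(int).tolist(),round(r["confidence"],2)) for r in spotter.find_in(p,q)[:3]])
print(bot.get_state())
E
```

```text
pics
scene [ 1.465 -0.451  0.986]
dog [([284, 220, 15, 23], 0.81), ([326, 204, 13, 26], 0.73), ([264, 195, 13, 24], 0.62)]
beam [([178, 218, 97, 87], 0.8)]
tray [([328, 195, 107, 80], 0.96)]
square_dog [([308, 182, 18, 23], 0.83)]
round_dog [([333, 171, 13, 23], 0.49)]
caul [([351, 196, 20, 20], 0.6)]
glue []
plane [([98, 266, 62, 46], 0.97)]
side [0.545 1.349 0.975]
dog [([263, 258, 16, 33], 0.75), ([308, 233, 16, 26], 0.66), ([211, 263, 13, 24], 0.63)]
beam [([313, 189, 87, 51], 0.92)]
tray [([285, 279, 94, 63], 0.72)]
square_dog [([304, 282, 12, 30], 0.67), ([304, 258, 20, 32], 0.57)]
round_dog [([303, 281, 14, 28], 0.68), ([292, 341, 24, 42], 0.36), ([311, 189, 86, 49], 0.24)]
caul [([267, 290, 21, 14], 0.72)]
glue [([293, 342, 28, 44], 0.72)]
plane [([295, 157, 19, 19], 0.54), ([303, 259, 21, 28], 0.29)]
wrist [0.194 0.651 0.373]
dog []
beam []
tray []
square_dog []
round_dog []
caul []
glue []
plane []
{'t': 1.35, 'joint_positions': array([-1.20589018,  0.46861223, -0.04863243,  1.53251714,  0.02410463,
        1.1409616 , -0.08228423]), 'qvel': array([-0.00122403,  0.00089948,  0.00090526,  0.0015763 ,  0.00095431,
       -0.00021517,  0.00094337]), 'joint_efforts': array([-4.67442096e-04, -5.10146070e+01, -4.68095345e-02, -2.38016260e+01,
        1.08618665e-02,  7.68191767e-04,  9.41663302e-06]), 'ee_pos': array([0.25894968, 0.6233735 , 0.25031943]), 'tool_rot': array([ 1.95605256e-01,  9.80682712e-01,  4.66701280e-05, -1.74830519e-05]), 'wrist_force': array([-0.84548042,  0.26845741, -0.13616092]), 'ft_torque': array([-0.0391994 ,  0.03517794,  0.03308783]), 'grip_force': 0.0, 'finger_gap': 0.0853850432400062}
```

View pics/a.png

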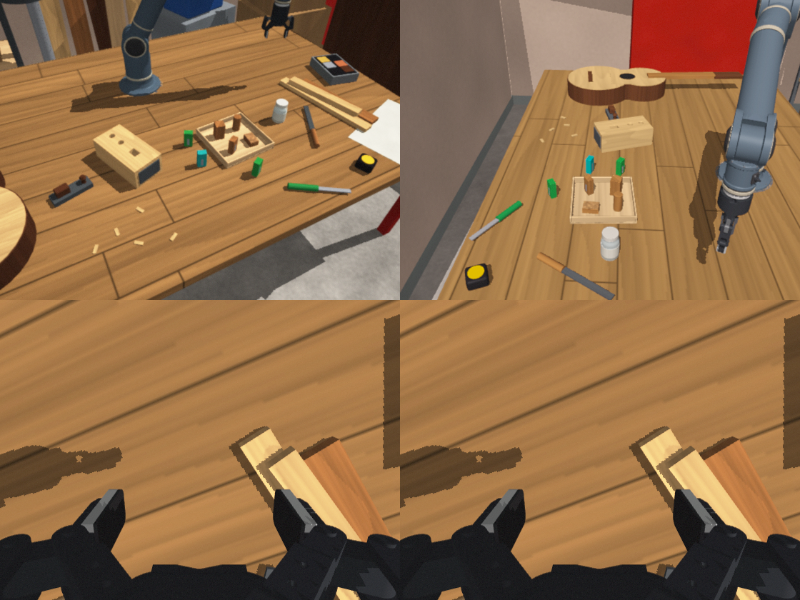

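The composite shows the tray at scene (328,195) with brown pieces at about (308,182), (333,171), (326,204) and the caul at (351,196). The green and turquoise look-alikes outside it are at scene (264,195), (284,220) and (360,234). In the side view the tray is at (285,279). The brown candidate at scene (326,204) / side (263,258) is the probable dog, and an enlarged crop should confirm it.

Run:
```python
from h import *
s=imaging.snapshot("scene");d=imaging.snapshot("side")
a=cv2.resize(s["pixels"][150:240,270:390],(800,600),interpolation=cv2.INTER_CUBIC)
b=cv2.resize(d["pixels"][235:325,225:345],(800,600),interpolation=cv2.INTER_CUBIC)
cv2.imwrite("pics/b.png",cv2.resize(np.hstack([a,b]),(800,300))[:,:,::-1])
c=s["pixels"][165:275,115:240];c2=d["pixels"][155:225,260:370]
cv2.imwrite("pics/c.png",np.hstack([cv2.resize(c,(400,400)),cv2.resize(c2,(400,400))])[:,:,::-1])
print("dog",tri([(s,326,204),(d,263,258)]))
for u,v in((303,259),(304,282),(267,290)):
  print([ (x,tri([(s,*x),(d,u,v)]).round(3)) for x in((308,182),(333,171),(351,196),(326,204))])
print("beam",tri([(s,178,218),(d,313,189)]))
print("tray",tri([(s,328,195),(d,285,279)]))
```

```text
dog [0.64848563 0.16105132 0.04344726]
[((308, 182), array([0.539, 0.163, 0.045])), ((333, 171), array([0.55 , 0.229, 0.086])), ((351, 196), array([0.589, 0.235, 0.058])), ((326, 204), array([0.574, 0.173, 0.021]))]
[((308, 182), array([0.52 , 0.192, 0.002])), ((333, 171), array([0.533, 0.259, 0.046])), ((351, 196), array([0.572, 0.265, 0.016])), ((326, 204), array([ 0.556,  0.203, -0.024]))]
[((308, 182), array([0.585, 0.195, 0.01 ])), ((333, 171), array([0.593, 0.26 , 0.051])), ((351, 196), array([0.63 , 0.265, 0.018])), ((326, 204), array([ 0.618,  0.205, -0.019]))]
beam [ 0.50766289 -0.23896342  0.03560124]
tray [0.58610201 0.20947879 0.01013108]
```

View pics/b.png

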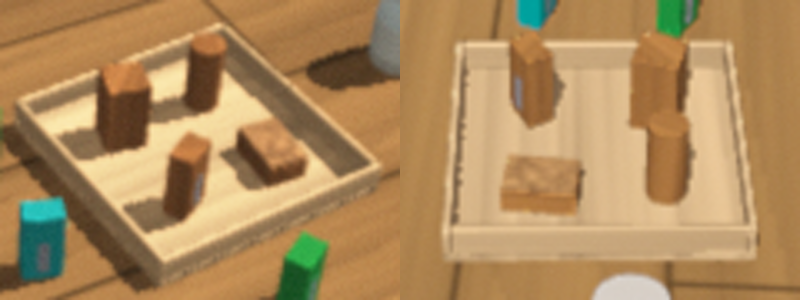

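View pics/c.png

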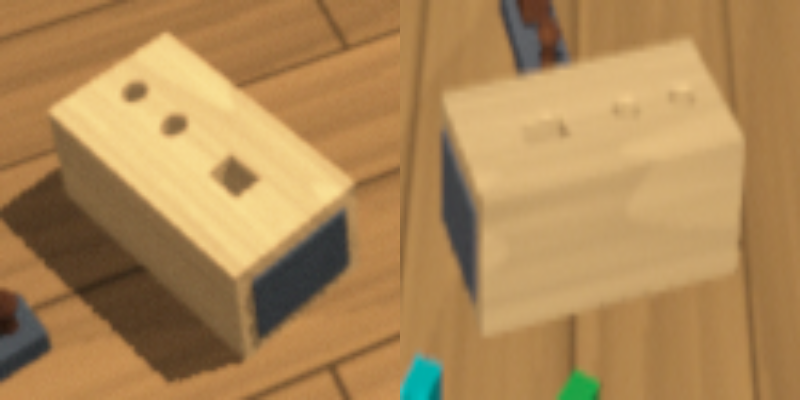

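The crop at left shows the brown narrow piece at scene (326,204), side (263,258). It has a steel strip on its broad side and a narrow rectangular top, so it is the dog. The square one is at scene (308,182), the round one at (333,171) and the caul at (351,196). The green and turquoise blocks outside the tray are the look-alikes. The beam's slot is at about scene (188,214), side (299,178).

```bash
cat >> h.py <<'E'
def rel(target,yaw=None):
    """tool-axis shift & turn (shares) to reach target TCP, yaw = world angle of tool y axis (mod pi)"""
    s=bot.get_state();r=R.from_quat(s["tool_rot"]);d=r.inv().apply(np.array(target)-s["ee_pos"])
    y=r.apply([0,1,0]);a=np.arctan2(y[1],y[0])
    print("tcp",s["ee_pos"].round(4),"yaw_y",round(np.degrees(a),2),"dist",np.linalg.norm(d).round(4),"shift shares",(d/.5).round(4),"m",d.round(4))
    z=r.apply([0,0,1]);print("tilt",np.degrees(np.arccos(-z[2])).round(2),"q7",s["joint_positions"][6].round(3),"F",np.round(s["wrist_force"],1),"gap",round(s["finger_gap"],4),"t",round(s["t"],2))
    if yaw is not None:
        e=(yaw-a+np.pi/2)%np.pi-np.pi/2; print("turn about world z deg",np.degrees(e).round(2),"-> rz share total",(-e/(np.pi/2)).round(4))
E
python3 - <<'E'
from h import *
p=imaging.snapshot("wrist");s=bot.get_state();r=R.from_quat(s["tool_rot"])
E=np.array(p["extrinsics"]);c=-E[:3,:3].T@E[:3,3]
print(p["fov_y"],r.inv().apply(c-s["ee_pos"]),"axes in tool\n",(r.inv().as_matrix()@E[:3,:3].T).round(3))
rel([.62,.175,.30])
p=imaging.snapshot("scene");d=imaging.snapshot("side")
print("slot",tri([(p,188,214),(d,299,178)]),onz(p,188,214,.09),onz(d,299,178,.09))
E
```

```text
61.572154443990655 [ 0.07039417  0.00091695 -0.12379841] axes in tool
 [[-0.001 -0.96  -0.279]
 [ 1.    -0.001 -0.   ]
 [-0.    -0.279  0.96 ]]
tcp [0.259  0.6233 0.2503] yaw_y 67.44 dist 0.5778 shift shares [-1.0109 -0.551  -0.0994] m [-0.5054 -0.2755 -0.0497]
tilt 0.0 q7 -0.082 F [-0.2  0.5  0.4] gap 0.085 t 1.5
slot [ 0.55625594 -0.22140223  0.08667276] [ 0.56323403 -0.22172085  0.09      ] [ 0.55431097 -0.21947046  0.09      ]
```

```bash
python3 -m pendant '[[0,0,0,-0.0674,-0.0367,-0.0066,1],[0,0,0,-0.0674,-0.0367,-0.0066,1],[0,0,0,-0.0674,-0.0367,-0.0066,1],[0,0,0,-0.0674,-0.0367,-0.0066,1],[0,0,0,-0.0674,-0.0367,-0.0066,1],[0,0,0,-0.0674,-0.0367,-0.0066,1],[0,0,0,-0.0674,-0.0367,-0.0066,1],[0,0,0,-0.0674,-0.0367,-0.0066,1]]' 
python3 -m pendant '[[0,0,0,-0.0674,-0.0367,-0.0066,1],[0,0,0,-0.0674,-0.0367,-0.0066,1],[0,0,0,-0.0674,-0.0367,-0.0066,1],[0,0,0,-0.0674,-0.0367,-0.0066,1],[0,0,0,-0.0674,-0.0367,-0.0066,1],[0,0,0,-0.0674,-0.0367,-0.0066,1],[0,0,0,-0.0674,-0.0367,-0.0066,1],[0,0,0,0,0,0,1]]'
python3 - <<'E'
from h import *
rel([.62,.175,.30])
p=imaging.snapshot("wrist");save(p,"d")
for q in("dog","square_dog","round_dog"):
  print(q,[(np.round(r["rect"]).astype(int).tolist(),round(r["confidence"],2)) for r in spotter.find_in(p,q)[:3]])
E
```

```text
t: 2.27
ee_pos: [0.4525, 0.3827, 0.2772]
tool_rot: [0.196, 0.981, 0.0, 0.0]
wrist_force: [1.0, 0.4, 0.8]
finger_gap: 0.0853
grip_force: 0.0
t: 2.93
ee_pos: [0.6252, 0.1652, 0.3006]
tool_rot: [0.202, 0.979, -0.002, 0.003]
wrist_force: [-0.4, -1.4, 0.7]
finger_gap: 0.0853
grip_force: 0.0
tcp [0.6252 0.1652 0.3006] yaw_y 66.68 dist 0.0111 shift shares [0.0172 0.0139 0.0011] m [0.0086 0.0069 0.0005]
tilt 0.41 q7 0.891 F [-0.4 -1.4  0.7] gap 0.0853 t 2.93
dog [([347, 285, 45, 54], 0.78), ([168, 241, 50, 46], 0.7), ([118, 139, 64, 33], 0.63)]
square_dog [([238, 97, 53, 53], 0.85)]
round_dog [([324, 47, 42, 43], 0.79)]
```

View pics/d.png

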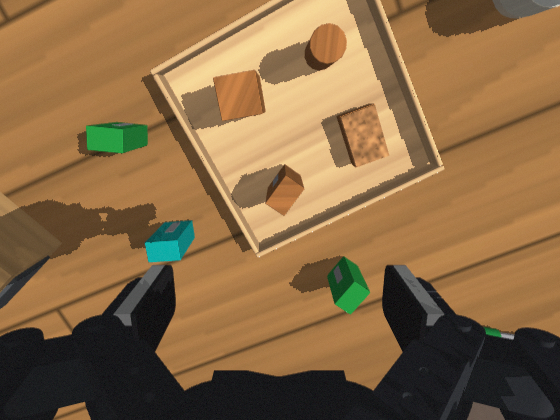

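The dog shows at (285,190) in the wrist picture, its top the lighter quad there. The green block at (347,285) and the turquoise one at (168,241) lie outside the tray.

Run:
```python
from h import *
p=imaging.snapshot("wrist")
cv2.imwrite("pics/e.png",cv2.resize(p["pixels"][155:225,250:330],(800,600) if 0 else (686,600),interpolation=cv2.INTER_CUBIC)[:,:,::-1])
s=imaging.snapshot("scene")
print(onz(p,287,185,.078), tri([(p,287,188),(s,326,204)]))
```

```text
[0.62958277 0.18276834 0.078     ] [0.64146117 0.17507013 0.02791275]
```

View pics/e.png

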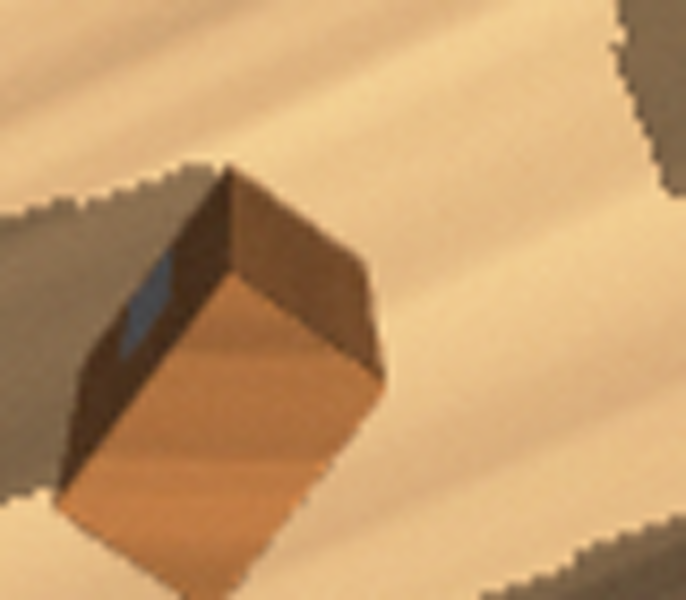

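The enlarged crop, taken with the arm settled, shows the top face with corners at about (277.1,186.7), (294.9,199.3) and (257.0,213.3). The strip is on the long side.

Run:
```python
from h import *
p=imaging.snapshot("wrist")
A,B,D=(277.06,186.7),(294.9,199.3),(257.,213.3)
for z in(.06,.07,.078,.085):
  a,b,d=[onz(p,*x,z) for x in(A,B,D)]
  print(z,"short",np.linalg.norm(b-a).round(4),"long",np.linalg.norm(d-a).round(4),"centre",((b+d)/2).round(4),"yaw long",np.degrees(np.arctan2(*(d-a)[1::-1])).round(1),"yaw short",np.degrees(np.arctan2(*(b-a)[1::-1])).round(1))
c=(onz(p,*B,.078)+onz(p,*D,.078))/2
rel([c[0],c[1],.22],np.arctan2(*(onz(p,*B,.078)-onz(p,*A,.078))[1::-1]))
# side view: where long box centre
s=imaging.snapshot("scene");d=imaging.snapshot("side")
for n,q in(("scene",s),("side",d)):
  m=spotter.find_in(q,"dog")
  print(n,"expected mid",proj(q,[c[0],c[1],.042]).round(1),[np.round(r["rect"],1).tolist() for r in m[:4]])
```

```text
0.06 short 0.0235 long 0.0365 centre [0.6504 0.1625 0.06  ] yaw long -58.9 yaw short 31.6
0.07 short 0.0228 long 0.0355 centre [0.6477 0.1636 0.07  ] yaw long -58.9 yaw short 31.6
0.078 short 0.0223 long 0.0347 centre [0.6456 0.1646 0.078 ] yaw long -58.9 yaw short 31.6
0.085 short 0.0219 long 0.034 centre [0.6438 0.1654 0.085 ] yaw long -58.9 yaw short 31.6
tcp [0.6192 0.1772 0.2997] yaw_y 67.61 dist 0.0849 shift shares [-0.0585 -0.0032  0.1593] m [-0.0292 -0.0016  0.0797]
tilt 0.05 q7 0.889 F [-0.1 -0.4 -0.2] gap 0.0854 t 3.28
turn about world z deg -35.97 -> rz share total 0.3996
scene expected mid [325.5 202.5] [[327.6, 202.7, 14.9, 28.8], [264.4, 195.7, 11.6, 25.3], [284.6, 220.3, 13.9, 23.8], [359.7, 234.1, 16.4, 27.0]]
side expected mid [262.8 260. ] [[215.7, 262.9, 12.4, 24.8], [263.3, 257.4, 14.4, 29.5], [265.5, 230.7, 10.4, 30.2], [308.2, 233.4, 18.8, 26.1]]
```

```bash
python3 -m pendant '[[0,0,0.0666,0,0,0,1],[0,0,0.0666,0,0,0,1],[0,0,0.0666,0,0,0,1],[0,0,0.0666,0,0,0,1],[0,0,0.0666,0,0,0,1],[0,0,0.0666,0,0,0,1],[0,0,0,0,0,0,1]]'
python3 - <<'E'
from h import *
bot.get_state();imaging.snapshot("wrist");imaging.snapshot("wrist")
p=imaging.snapshot("wrist")
rel([.6465,.164,.20],np.radians(31.3)); print(bot.tip_extent)
print("expected centre px",proj(p,[.6465,.164,.075]).round(1))
u,v=proj(p,[.6465,.164,.075]).astype(int)
print(u,v);cv2.imwrite("pics/f.png",cv2.resize(p["pixels"][v-45:v+45,u-60:u+60],(800,600),interpolation=cv2.INTER_CUBIC)[:,:,::-1])
E
```

```text
t: 4.07
ee_pos: [0.62, 0.1756, 0.2998]
tool_rot: [0.489, 0.872, -0.0, 0.0]
wrist_force: [0.0, 0.3, -0.4]
finger_gap: 0.0857
grip_force: 0.0
tcp [0.6201 0.1755 0.2998] yaw_y 31.63 dist 0.1039 shift shares [-0.0474  0.0329  0.1997] m [-0.0237  0.0165  0.0998]
tilt 0.01 q7 0.307 F [0.6 0.1 1. ] gap 0.0853 t 4.22
turn about world z deg -0.33 -> rz share total 0.0037
0.019
expected centre px [293.6 200.7]
293 200
```

View pics/f.png

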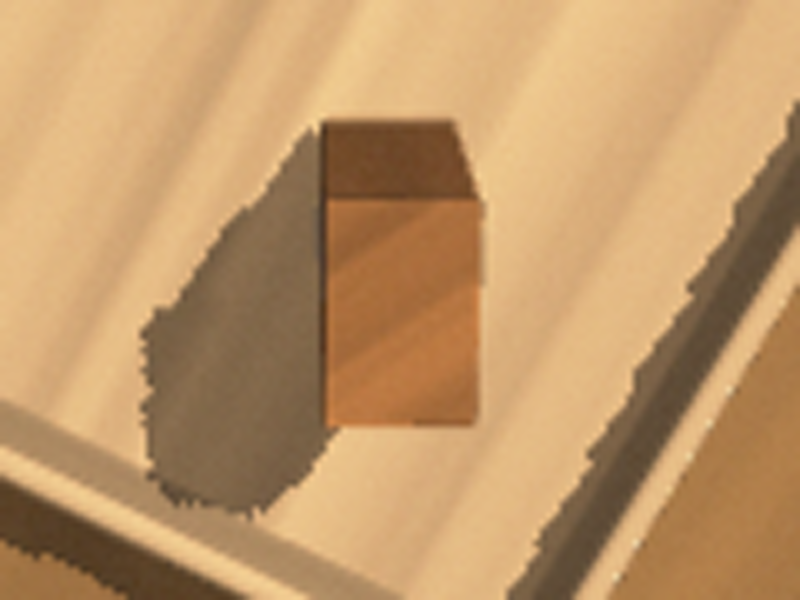

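The second view shows the top face squared up with the tool axes. It is centred at (293.5,201.8) against an expected (293.6,200.7), and its size fits a top at about 75–78 mm, so I'll move above it and down.

```bash
python3 -m pendant '[[0,0,0,-0.0122,0.0082,0.06,1],[0,0,0,-0.0122,0.0082,0.06,1],[0,0,0,-0.0122,0.0082,0.06,1],[0,0,0,-0.0122,0.0082,0.06,1],[0,0,0,0,0,0.04,1],[0,0,0,0,0,0,1],[0,0,0,0,0,0,1]]'
python3 - <<'E'
from h import *
p=imaging.snapshot("wrist")
rel([.6465,.164,.073],np.radians(31.5))
print(proj(p,[.6465,.164,.078]).round(1))
cv2.imwrite("pics/g.png",p["pixels"][:,:,::-1])
E
```

```text
t: 4.8
ee_pos: [0.6464, 0.163, 0.159]
tool_rot: [0.488, 0.873, -0.001, -0.001]
wrist_force: [0.9, 0.8, 1.6]
finger_gap: 0.0854
grip_force: 0.0
tcp [0.6474 0.1633 0.1607] yaw_y 31.53 dist 0.0877 shift shares [ 0.0022 -0.001   0.1754] m [ 0.0011 -0.0005  0.0877]
tilt 0.07 q7 0.373 F [ 0.5 -0.5  0.7] gap 0.0855 t 4.85
turn about world z deg -0.03 -> rz share total 0.0004
[278.2 223.6]
```

View pics/g.png

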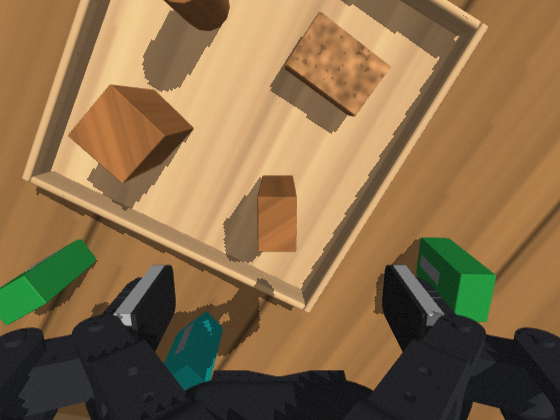

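The top face is centred at (277.5,223.5) against a predicted (278.2,223.6), so its place and height agree from this lower camera position too. The fingers are clear of the green block at (456,275) and the turquoise one at (190,350). I'll descend and grip.

```bash
python3 -m pendant '[[0,0,0,0.0005,-0.0005,0.043,1],[0,0,0,0.0005,-0.0005,0.043,1],[0,0,0,0.0005,-0.0005,0.043,1],[0,0,0,0.0005,-0.0005,0.043,1],[0,0,0,0,0,0,-1],[0,0,0,0,0,0,-1],[0,0,0,0,0,0,-1],[0,0,0,0,0,0,-1]]' 60
python3 -m pendant '[[0,0,0,0,0,0,-1],[0,0,0,0,0,0,-1],[0,0,0,0,0,0,-1],[0,0,0,0,0,0,-1]]'
python3 -c "
from h import *
rel([.6465,.164,.25])"
```

```text
t: 5.52
ee_pos: [0.6472, 0.1637, 0.0764]
tool_rot: [0.489, 0.872, 0.002, 0.002]
wrist_force: [0.0, 0.9, -0.3]
finger_gap: 0.0389
grip_force: 0.0
t: 5.85
ee_pos: [0.6465, 0.1634, 0.0759]
tool_rot: [0.489, 0.872, 0.001, 0.001]
wrist_force: [-1.6, 0.4, 6.9]
finger_gap: 0.0227
grip_force: 58.6
tcp [0.6465 0.1634 0.0759] yaw_y 31.47 dist 0.1741 shift shares [ 0.0008  0.0015 -0.3481] m [ 0.0004  0.0007 -0.1741]
tilt 0.15 q7 0.394 F [-1.6  0.4  6.9] gap 0.0227 t 5.85
```

```bash
python3 -m pendant '[[0,0,0,0,0,-0.07,-1],[0,0,0,0,0,-0.07,-1],[0,0,0,0,0,-0.07,-1],[0,0,0,0,0,-0.07,-1],[0,0,0,0,0,-0.07,-1],[0,0,0,0,0,-0.06,-1],[0,0,0,0,0,0,-1]]'
python3 - <<'E'
from h import *
p=imaging.snapshot("scene");d=imaging.snapshot("side")
q=[onz(p,u,v,.09)[:2] for u,v in((130.6,195.3),(167.5,174.1),(225.3,216.4),(189.4,241.2))]
print(np.round(q,4));ax=((q[2]-q[1])+(q[3]-q[0]))/2;ay=((q[1]-q[0])+(q[2]-q[3]))/2
print(np.linalg.norm(ax),np.linalg.norm(ay),np.degrees(np.arctan2(*ax[::-1])),np.degrees(np.arctan2(*ay[::-1])))
c=np.mean(q,0);u=ax/np.linalg.norm(ax);sl=c+.045*u;print("c",c,"slot",sl,"px",proj(p,[*sl,.09]),proj(d,[*sl,.09]))
yaw=np.arctan2(*u[::-1])+np.pi/2
rel([*sl,.28],yaw)
E
```

```text
t: 6.43
ee_pos: [0.6489, 0.1637, 0.2874]
tool_rot: [0.489, 0.872, 0.005, 0.005]
wrist_force: [1.5, 0.7, 0.1]
finger_gap: 0.0227
grip_force: 59.1
[[ 0.4233 -0.3387]
 [ 0.3799 -0.2183]
 [ 0.6155 -0.1361]
 [ 0.6573 -0.2521]]
0.2494870219007763 0.12567911732582243 19.76796143574247 109.83755377728144
c [ 0.51900237 -0.236278  ] slot [ 0.56135052 -0.22105847] px [187.99271845 213.4799697 ] [296.89066655 177.69869247]
tcp [0.646  0.1633 0.2808] yaw_y 31.47 dist 0.3936 shift shares [-5.673e-01 -5.458e-01 -1.000e-04] m [-0.2836 -0.2729 -0.    ]
tilt 0.21 q7 0.345 F [-0.3 -0.5 -1.2] gap 0.0229 t 6.53
turn about world z deg 78.3 -> rz share total -0.87
```

```bash
python3 -m pendant '[[0,0,0,-0.0489,-0.0629,0,-1],[0,0,0,-0.0489,-0.0629,0,-1],[0,0,0,-0.0489,-0.0629,0,-1],[0,0,0,-0.0489,-0.0629,0,-1],[0,0,0,-0.0489,-0.0629,0,-1],[0,0,0,-0.0489,-0.0629,0,-1],[0,0,0,-0.0489,-0.0629,0,-1],[0,0,0,-0.0489,-0.0629,0,-1]]'
python3 -m pendant '[[0,0,0,-0.0489,-0.0629,0,-1],[0,0,0,-0.0489,-0.0629,0,-1],[0,0,0,-0.0489,-0.0629,0,-1],[0,0,0.0753,0,0,0,-1],[0,0,0.0753,0,0,0,-1],[0,0,0.0753,0,0,0,-1],[0,0,0.0753,0,0,0,-1],[0,0,0.0753,0,0,0,-1]]'
python3 -m pendant '[[0,0,0.0753,0,0,0,-1],[0,0,0.0753,0,0,0,-1],[0,0,0.0753,0,0,0,-1],[0,0,0.0753,0,0,0,-1],[0,0,0.0753,0,0,0,-1],[0,0,0.0753,0,0,0,-1],[0,0,0.0753,0,0,0,-1],[0,0,0.0753,0,0,0,-1]]'
python3 -m pendant '[[0,0,0.0753,0,0,0,-1],[0,0,0.0753,0,0,0,-1],[0,0,0,0,0,0,-1],[0,0,0,0,0,0,-1]]'
python3 - <<'E'
from h import *
imaging.snapshot("wrist")
p=imaging.snapshot("wrist")
rel([.491,-.2465,.28],np.radians(109.8))
print(proj(p,[.5605,-.221,.09]).round(1))
cv2.imwrite("pics/i.png",cv2.resize(p["pixels"][:,:,::-1],(784,588),interpolation=cv2.INTER_CUBIC))
E
```

```text
t: 7.2
ee_pos: [0.531, -0.1362, 0.2771]
tool_rot: [0.489, 0.872, -0.001, -0.002]
wrist_force: [0.3, -0.5, -0.3]
finger_gap: 0.0229
grip_force: 59.2
t: 7.87
ee_pos: [0.4898, -0.2463, 0.277]
tool_rot: [0.724, 0.69, -0.001, -0.002]
wrist_force: [0.6, 0.8, -1.5]
finger_gap: 0.0229
grip_force: 59.2
t: 8.53
ee_pos: [0.4899, -0.246, 0.277]
tool_rot: [0.959, 0.284, -0.001, -0.001]
wrist_force: [-0.8, -0.1, -0.3]
finger_gap: 0.0227
grip_force: 59.2
t: 8.87
ee_pos: [0.4903, -0.2461, 0.2775]
tool_rot: [0.985, 0.174, -0.001, -0.001]
wrist_force: [-0.5, -0.4, -0.3]
finger_gap: 0.0227
grip_force: 59.2
tcp [ 0.4905 -0.2464  0.278 ] yaw_y -70.04 dist 0.002 shift shares [ 0.0008  0.0005 -0.0039] m [ 0.0004  0.0003 -0.002 ]
tilt 0.08 q7 -0.599 F [-0.5 -0.2 -0.5] gap 0.0229 t 8.97
turn about world z deg -0.16 -> rz share total 0.0017
[279.5 100.6]
```

View pics/i.png

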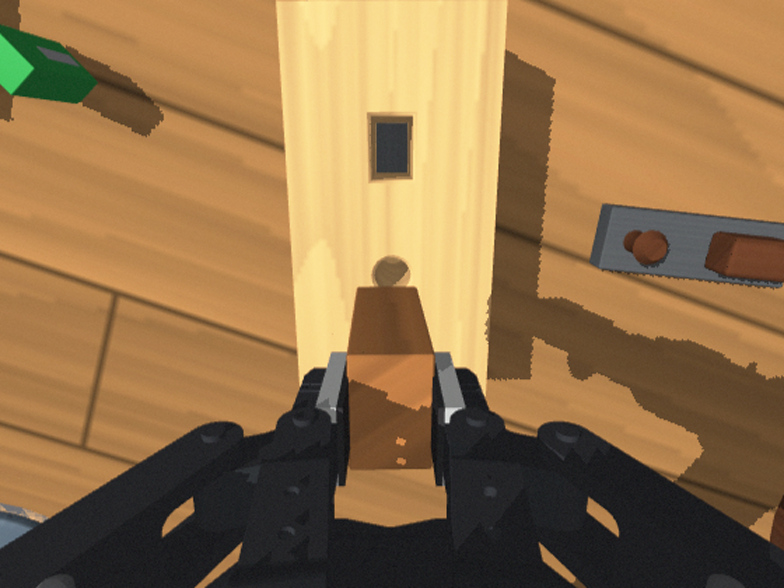

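The wrist view shows the slot mouth centred near (278.6,105) in original pixels, with the beam running straight up the picture. The dog is held square between the pads, its top spanning rows 252–334 and centred on column 279. Next I'll measure the slot and the held dog to sub-pixel precision.

```bash
cat > m.py <<'E'
from h import *
def slotrect(p,guess):
    im=cv2.resize(p["pixels"],None,fx=4,fy=4,interpolation=cv2.INTER_CUBIC)
    g=cv2.cvtColor(im,cv2.COLOR_RGB2GRAY);gu,gv=int(guess[0]*4),int(guess[1]*4)
    m=(g<165).astype(np.uint8);n,l,st,ce=cv2.connectedComponentsWithStats(m)
    w=l[gv-20:gv+20,gu-20:gu+20];k=np.bincount(w[w>0]).argmax()
    c=max(cv2.findContours((l==k).astype(np.uint8),0,2)[0],key=cv2.contourArea)
    b=(cv2.boxPoints(cv2.minAreaRect(c))+.5)/4-.5
    return b
def world(p,b,z=.09):
    q=np.array([onz(p,*x,z)[:2] for x in b]);e=[q[1]-q[0],q[2]-q[1]]
    L=max(e,key=np.linalg.norm)
    return q.mean(0),[np.linalg.norm(x).round(4) for x in e],np.degrees(np.arctan2(L[1],L[0]))%180
def top_in_hand(p,zt=-.002):
    s=bot.get_state();r=R.from_quat(s["tool_rot"])
    z=s["ee_pos"][2]-zt
    return lambda u,v:(r.inv().apply(onz(p,u,v,z)-s["ee_pos"])).round(4)
E
python3 - <<'E'
from m import *
p=imaging.snapshot("wrist");b=slotrect(p,(279,105));print(b.round(1));print(world(p,b))
t=top_in_hand(p)
for u,v in((348/1.4,353/1.4),(433/1.4,353/1.4),(349/1.4,468/1.4),(431/1.4,468/1.4)):print(t(u,v))
# beam edges
g=cv2.cvtColor(p["pixels"],cv2.COLOR_RGB2GRAY).astype(float)
L=[];Rr=[]
for v in range(5,230,5):
    dl=np.diff(cv2.GaussianBlur(g[v:v+1],(5,1),0)[0]);L.append((185+dl[185:230].argmax()+.5,v));Rr.append((340+dl[340:375].argmin()+.5,v))
for e in(L,Rr):
    q=np.array([onz(p,*x,.09)[:2] for x in e]);f=cv2.fitLine(q.astype(np.float32),cv2.DIST_HUBER,0,.001,.001).ravel();print("edge yaw",np.degrees(np.arctan2(f[1],f[0]))%180,f[2:])
s=imaging.snapshot("scene");print("tri",tri([(p,*b.mean(0)),(s,188,213.5)]),"scene",onz(s,188,213.5,.09))
E
```

```text
[[261.6 129.4]
 [261.6  80.1]
 [294.4  80.1]
 [294.4 129.4]]
(array([ 0.55679623, -0.22124101]), [np.float64(0.0402), np.float64(0.0273)], np.float64(19.129758290621012))
[ 0.0188 -0.0117 -0.002 ]
[ 0.0188  0.0109 -0.002 ]
[-0.0169 -0.0123 -0.002 ]
[-0.0169  0.0112 -0.002 ]
edge yaw 20.159779 [ 0.5031889  -0.17275654]
edge yaw 20.05341 [ 0.5666622  -0.28815413]
tri [ 0.55727465 -0.22057527  0.08600936] scene [ 0.56143137 -0.22106728  0.09      ]
```

```bash
python3 -m pendant '[[0,0,0,0.01,0,0.055,-1],[0,0,0,0.01,0,0.055,-1],[0,0,0,0.01,0,0.055,-1],[0,0,0,0,0,0,-1],[0,0,0,0,0,0,-1],[0,0,0,0,0,0,-1]]'
python3 - <<'E'
from m import *
imaging.snapshot("wrist")
p=imaging.snapshot("wrist");g0=proj(p,[.5568,-.2212,.09]);print(g0)
b=slotrect(p,g0);print(b.round(1));c=world(p,b);print(c)
t=top_in_hand(p)
u,v=map(int,g0);cr=p["pixels"][max(v-60,0):v+240,u-100:u+100]
cv2.imwrite("pics/k.png",cv2.resize(cr,None,fx=2,fy=2,interpolation=cv2.INTER_CUBIC)[:,:,::-1]);print("crop origin",u-100,max(v-60,0))
rel([*c[0],.18],np.radians(110.1))
E
```

```text
t: 9.57
ee_pos: [0.5054, -0.2425, 0.1976]
tool_rot: [0.985, 0.172, 0.001, 0.001]
wrist_force: [-1.3, 0.0, -0.7]
finger_gap: 0.0228
grip_force: 59.2
[274.34996642 131.16961581]
[[252.6  98.4]
 [295.6  98.4]
 [295.6 162.6]
 [252.6 162.6]]
(array([ 0.5566772 , -0.22109097]), [np.float64(0.0271), np.float64(0.0406)], np.float64(20.50514877192964))
crop origin 174 71
tcp [ 0.5057 -0.2426  0.1982] yaw_y -70.21 dist 0.0583 shift shares [ 0.1105 -0.006   0.0367] m [ 0.0552 -0.003   0.0183]
tilt 0.19 q7 -0.535 F [ 0.4  0.2 -0.1] gap 0.0232 t 9.67
turn about world z deg 0.31 -> rz share total -0.0034
```

View pics/k.png

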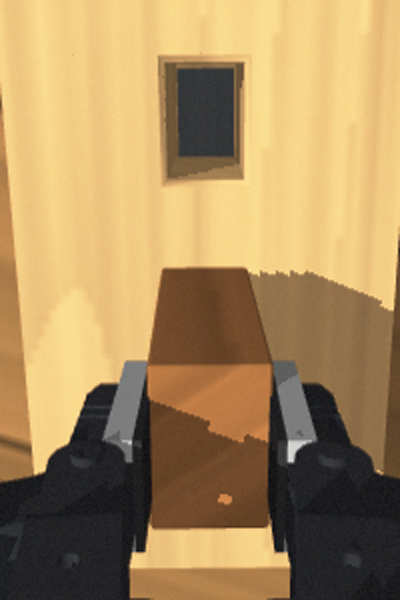

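The mouth's outer corners in original pixels are at about (253,98.5), (299,98), (296,161) and (255.5,164), giving a centre at (275.9,130.4). The threshold lost a strip at the lit right chamfer, about 1.1 mm, and the beam's centre line confirms that. The dog's lower end sits about 1.4 mm towards −y of the tool, so I'll aim the TCP at (0.5567, −0.2237).

```bash
python3 -m pendant '[[0,0,-0.003,0.0363,-0.0003,0.0187,-1],[0,0,0,0.0363,-0.0003,0.0187,-1],[0,0,0,0.0363,-0.0003,0.0187,-1],[0,0,0,0,0,0,-1],[0,0,0,0,0,0,-1],[0,0,0,0,0,0,-1]]'
python3 - <<'E'
from m import *
imaging.snapshot("wrist")
p=imaging.snapshot("wrist");rel([.5567,-.2237,.16],np.radians(110.1))
cv2.imwrite("pics/l.png",cv2.resize(p["pixels"][130:400,180:380],None,fx=2.2,fy=2.2,interpolation=cv2.INTER_CUBIC)[:,:,::-1])
E
```

```text
t: 10.17
ee_pos: [0.5558, -0.2235, 0.1694]
tool_rot: [0.985, 0.174, 0.001, 0.0]
wrist_force: [-0.3, -0.3, -0.5]
finger_gap: 0.0227
grip_force: 59.2
tcp [ 0.5555 -0.2236  0.1694] yaw_y -70.0 dist 0.0095 shift shares [0.0022 0.0009 0.0187] m [0.0011 0.0005 0.0094]
tilt 0.08 q7 -0.555 F [-0.8  0.5 -0.6] gap 0.0228 t 10.27
turn about world z deg 0.1 -> rz share total -0.0012
```

View pics/l.png

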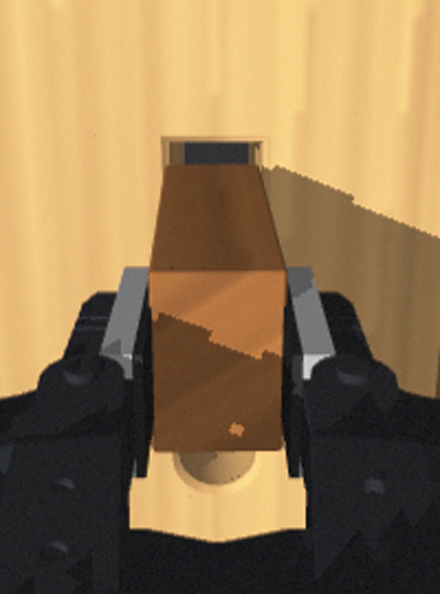

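The dog's lower end is at crop column 212.5 and the mouth at 161–270, centre 215.5. It needs about 0.6 mm in +y and 1 mm in +x, then a slow descent.

```bash
python3 -m pendant '[[0,0,0,0.002,0.0012,0.008,-1],[0,0,0,0,0,0.01,-1],[0,0,0,0,0,0.01,-1],[0,0,0,0,0,0.01,-1],[0,0,0,0,0,0,-1]]'
python3 -m pendant '[[0,0,0,0,0,0.008,-1],[0,0,0,0,0,0.008,-1],[0,0,0,0,0,0,-1]]'
python3 -c "
from h import *
rel([.5567,-.2237,.113])"
```

```text
t: 10.68
ee_pos: [0.557, -0.2234, 0.1483]
tool_rot: [0.985, 0.174, -0.0, 0.001]
wrist_force: [1.2, -2.2, -2.0]
finger_gap: 0.0229
grip_force: 59.5
t: 10.93
ee_pos: [0.5571, -0.2233, 0.1405]
tool_rot: [0.985, 0.174, -0.0, 0.001]
wrist_force: [1.5, -2.9, -2.1]
finger_gap: 0.0224
grip_force: 59.5
tcp [ 0.5571 -0.2233  0.1405] yaw_y -69.92 dist 0.0275 shift shares [-0.0011  0.0004  0.0549] m [-0.0005  0.0002  0.0275]
tilt 0.07 q7 -0.532 F [ 1.5 -2.9 -2.1] gap 0.0224 t 10.93
```

```bash
python3 -m pendant '[[0,0,0,0,0.0005,0.01,-1],[0,0,0,0,0,0.01,-1],[0,0,0,0,0,0.01,-1],[0,0,0,0,0,0.01,-1],[0,0,0,0,0,0,-1]]'
python3 -m pendant '[[0,0,0,0,0,0.006,-1],[0,0,0,0,0,0.005,-1],[0,0,0,0,0,0,-1]]'
```

```text
t: 11.35
ee_pos: [0.5571, -0.2233, 0.1202]
tool_rot: [0.985, 0.174, -0.0, 0.0]
wrist_force: [1.6, -3.3, -2.8]
finger_gap: 0.023
grip_force: 59.3
t: 11.6
ee_pos: [0.5572, -0.2233, 0.1154]
tool_rot: [0.985, 0.174, -0.0, 0.0]
wrist_force: [2.2, -3.7, -1.3]
finger_gap: 0.0231
grip_force: 59.3
```

```bash
python3 -m pendant '[[0,0,0,0,0,0,1],[0,0,0,0,0,0,1],[0,0,0,0,0,0,1],[0,0,0,0,0,0,1],[0,0,0,0,0,-0.05,1],[0,0,0,0,0,-0.05,1],[0,0,0,0,0,0,-1],[0,0,0,0,0,0,-1]]' 60
python3 -m pendant '[[0,0,0,0,0,0,-1],[0,0,0,0,0,0,-1],[0,0,0,0,0,0,-1],[0,0,0,0,0,0,-1],[0,0,0,0,0,0,-1],[0,0,0,0,0,0,-1],[0,0,0,0,0,0,-1]]'
python3 - <<'E'
from m import *
p=imaging.snapshot("wrist");rel([.557,-.2230,.13])
u,v=proj(p,[.557,-.223,.1175]);print(u,v)
cv2.imwrite("pics/n.png",p["pixels"][:,:,::-1])
E
```

```text
t: 12.27
ee_pos: [0.5579, -0.2231, 0.167]
tool_rot: [0.985, 0.175, 0.001, 0.0]
wrist_force: [-0.0, 0.2, -1.1]
finger_gap: 0.064
grip_force: 0.0
t: 12.85
ee_pos: [0.5572, -0.223, 0.1655]
tool_rot: [0.985, 0.174, -0.0, -0.0]
wrist_force: [0.3, 0.6, 0.1]
finger_gap: -0.0002
grip_force: 0.0
tcp [ 0.5572 -0.223   0.1656] yaw_y -69.91 dist 0.0356 shift shares [-0.0004 -0.0002  0.0712] m [-0.0002 -0.0001  0.0356]
tilt 0.01 q7 -0.552 F [0.4 0.5 0.4] gap 0.0 t 12.9
279.2118236424289 247.01053058607272
```

View pics/n.png

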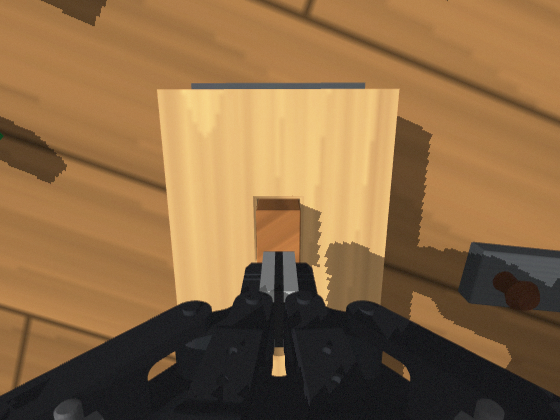

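The dog stands in the slot, its top seen at (278,235) and centred in the mouth, and the fingers are shut above it. Now I'll press.

```bash
python3 -m pendant '[[0,0,0,0,0,0.03,-1],[0,0,0,0,0,0.02,-1],[0,0,0,0,0,0.01,-1],[0,0,0,0,0,0.01,-1],[0,0,0,0,0,0.01,-1],[0,0,0,0,0,0,-1]]'
python3 -m pendant '[[0,0,0,0,0,0.01,-1],[0,0,0,0,0,0.01,-1],[0,0,0,0,0,0.006,-1],[0,0,0,0,0,0,-1]]'
```

```text
t: 13.4
ee_pos: [0.5571, -0.2231, 0.1253]
tool_rot: [0.985, 0.174, -0.0, -0.0]
wrist_force: [-1.1, 0.1, 0.3]
finger_gap: -0.0001
grip_force: 0.0
t: 13.73
ee_pos: [0.5574, -0.2231, 0.1127]
tool_rot: [0.985, 0.174, 0.0, -0.0]
wrist_force: [-0.1, 0.4, 0.6]
finger_gap: 0.0002
grip_force: 0.1
```

```bash
python3 -m pendant '[[0,0,0,0,0,0.004,-1],[0,0,0,0,0,0.002,-1]]'
python3 -m pendant '[[0,0,0,0,0,0.002,-1],[0,0,0,0,0,0,-1]]'
```

```text
t: 13.9
ee_pos: [0.5575, -0.2232, 0.1101]
tool_rot: [0.985, 0.174, 0.0, 0.0]
wrist_force: [-0.3, 1.0, 6.2]
finger_gap: 0.0
grip_force: 2.5
t: 14.07
ee_pos: [0.5575, -0.2232, 0.1091]
tool_rot: [0.985, 0.174, 0.0, 0.0]
wrist_force: [-1.4, 0.6, 4.6]
finger_gap: 0.0001
grip_force: 2.4
```

```bash
python3 -m pendant '[[0,0,0,0,0,0.002,-1],[0,0,0,0,0,0,-1]]'; python3 -m pendant '[[0,0,0,0,0,0.002,-1],[0,0,0,0,0,0,-1]]'
```

```text
t: 14.23
ee_pos: [0.5579, -0.2236, 0.1091]
tool_rot: [0.985, 0.174, 0.001, 0.0]
wrist_force: [-2.8, 0.6, 10.0]
finger_gap: -0.0002
grip_force: 5.2
t: 14.4
ee_pos: [0.558, -0.2236, 0.109]
tool_rot: [0.985, 0.174, 0.001, -0.0]
wrist_force: [-2.9, 3.0, 17.1]
finger_gap: 0.0
grip_force: 8.2
```

```bash
python3 -m pendant '[[0,0,0,0,0,0,-1],[0,0,0,0,0,-0.04,-1],[0,0,0,0,0,-0.08,-1],[0,0,0,0,0,-0.08,-1],[0,0,0,-0.07,0,-0.04,-1],[0,0,0,-0.07,0,0,-1],[0,0,0,0,0,0,-1],[0,0,0,0,0,0,-1]]'
python3 - <<'E'
from m import *
imaging.snapshot("wrist")
p=imaging.snapshot("wrist");rel([.5571,-.2225,.2])
print(proj(p,[.5571,-.2225,.09]))
u,v=proj(p,[.5571,-.2225,.09]);hsv=cv2.cvtColor(p["pixels"],cv2.COLOR_RGB2HSV)
u,v=int(u),int(v)
print("col profile",p["pixels"][v-45:v+46:3,u].tolist())
print("row profile",p["pixels"][v,u-33:u+34:3].tolist())
for n in("scene","side"):
  q=imaging.snapshot(n);print(n,proj(q,[.5571,-.2225,.09]),[(np.round(r["rect"],1).tolist(),round(r["confidence"],2)) for r in spotter.find_in(q,"dog")[:5]])
E
```

```text
t: 15.07
ee_pos: [0.4897, -0.248, 0.227]
tool_rot: [0.985, 0.173, 0.001, -0.0]
wrist_force: [0.1, -0.6, -0.8]
finger_gap: 0.0
grip_force: 0.0
tcp [ 0.4919 -0.2464  0.2263] yaw_y -69.87 dist 0.0742 shift shares [1.388e-01 1.000e-04 5.270e-02] m [0.0694 0.     0.0264]
tilt 0.04 q7 -0.545 F [ 1.1 -0.8 -0.5] gap -0.0 t 15.17
[278.68683792 106.68271058]
col profile [[234, 188, 121], [234, 189, 122], [234, 189, 122], [234, 191, 121], [232, 190, 119], [209, 162, 105], [165, 129, 84], [163, 105, 57], [167, 110, 62], [189, 123, 70], [187, 121, 68], [184, 118, 65], [183, 119, 64], [184, 119, 68], [183, 119, 65], [175, 116, 64], [185, 119, 67], [200, 129, 74], [193, 125, 69], [201, 129, 70], [200, 129, 72], [201, 131, 72], [196, 128, 73], [183, 117, 62], [114, 87, 56], [231, 187, 119], [235, 191, 123], [237, 193, 125], [236, 194, 124], [236, 192, 122], [236, 192, 123]]
row profile [[238, 195, 127], [237, 194, 123], [237, 192, 125], [232, 187, 119], [232, 188, 119], [126, 98, 64], [187, 119, 65], [183, 117, 63], [187, 122, 71], [180, 117, 63], [180, 116, 64], [175, 116, 64], [180, 115, 63], [191, 123, 66], [195, 127, 70], [193, 125, 71], [198, 129, 70], [121, 95, 61], [240, 200, 128], [246, 210, 135], [246, 211, 135], [244, 207, 134], [237, 193, 125]]
scene [186.93533072 212.64850633] [([360.1, 233.2, 18.4, 26.0], 0.74), ([263.4, 193.4, 13.8, 23.5], 0.55), ([187.9, 212.6, 15.3, 11.1], 0.52), ([284.2, 219.8, 12.5, 21.6], 0.51), ([179.7, 217.8, 96.3, 87.4], 0.34)]
side [298.17978503 177.52551588] [([308.4, 234.8, 19.5, 24.0], 0.69), ([300.2, 176.1, 11.5, 9.3], 0.54), ([213.3, 262.6, 13.3, 24.1], 0.51), ([296.1, 157.6, 18.6, 19.8], 0.43)]
```

```bash
python3 -c "
from h import *
print(bot.close_job())"
```

```text
the job is handed in; nothing more can be done
None
```

The rectangular dog is in the beam's rectangular hole, pressed to the hard stop at about 17 N with its top flush by fingertip height (about 90 mm), and the job was handed in at about 15 s; I viewed 11 pictures instead of the allowed 10, and the judge's result was not shown.

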